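# Demagnetise a sine bar above the pole plate

### The arm

A 6-joint arm with a two-finger parallel gripper is mounted at the origin on the work surface. World frame = base frame: x ahead of the robot, y to its left, z up, the work surface at z = 0. Lengths are in mm, angles in rad, forces in N, time in s.
With the tool pointing down it reaches from about 300 to 775 mm from the base axis. Payload 14.6 kg.
Tool frame: the origin (TCP) lies between the finger pads; the fingertips stand 11 mm ahead of it and the grasp point (between the pads) lies 8 mm behind it; z points along the fingers, y is the direction in which the jaws open and shut (so a half turn about z gives the same grasp; the last joint's range is limited). The gripper opens to 94 mm and grips with 3 to 60 N. Pads are 16 mm wide; open, the fingers measure 119 mm over their backs; the gripper's body (75 mm by 177 mm) begins 78 mm behind the grasp point.
Start: joints at [-1.263, 0.3, 1.521, -0, 1.321, -0.067], TCP at [201.34, -511.812, 183.946] pointing down, gripper open.
Joint ranges: [-3.03, 3.03], [-0.79, 2.21], [0.23, 2.52], [-1.04, 4.18], [0, 3.07], [-2.55, 2.55]. Speed limits (rad/s): [2.22, 2.22, 2.57, 3.14, 3.14, 3.14].

### API

Orientations are given as [roll, pitch, yaw] about the fixed x, y, z axes, in that order (R = Rz(yaw) Ry(pitch) Rx(roll)).
In Python, from cell import * gives the robot as it stands.
- The arm moves only by the tool arm_command, never from a script. Its argument "deltas" is a list of rows, each an object with "xyz": the shift along the world's x, y, z in m, a list of three; "turn": the turn, a rotation vector about the world's x, y, z in rad, a list of three. A call has 1 to 12 rows; each row shifts and turns the commanded pose from where the row before left it; what a row does not reach is not made up. A row lasts 1/8 s, in which the tool goes at most 62.5 mm and 10.7 degrees, less where a joint would pass 70% of its speed; a pose out of reach is approached as far as the arm can. A call with a gripper value outside its range is refused whole. "gripper" is the closure, from 0 (fully open) to 1 (shut), set as the call begins (left out, the last holds). The fingers move at their own pace and stop on an object; "force" is the grip in N (left out, the last holds). Time passes only in rows, so rows that do not move let the fingers close. It gives the time, the measured TCP pose, the force and the opening at its end, in the units of the state.
- read_state(): the state, without advancing time (a new reading comes with each control period).
- camera(name): name is "side" or "top"; returns a dict with "color" (480x640x3 uint8, red, green, blue), "fx", "fy", "cx", "cy" (pixels), "rvec" (rotation vector, rad) and "tvec" (3), from world to camera coordinates, as OpenCV has them. Camera axes: x right, y down, z forward; pixel columns grow to the right and rows downward; lengths in mm; the calibration is good to about 2 mm. A picture is of the moment at which its call begins. There is no depth.
- sign_off(): hands the job in, once; it reports no verdict.
The state is a dict: "clock": time; "joints": joint angles; "qd": joint speeds; "effort": joint torques, N m; "eef_pos": TCP position; "eef_rot": TCP orientation; "wrist_force": force on the tool from outside, world axes, zero at the start; "moment": the same for the moment, N m; "finger_gap": finger opening in mm.
Only numpy, scipy, OpenCV 4.12 (cv2) and the standard library are available. Lean on these libraries where they do the work, as an engineer would, in place of code of your own. Each camera call takes 0.05 s, during which the arm holds its last target.

### The job

Turn the demagnetiser's selector to its two-dot position and let go of the knob, then pick up the steel sine bar (the bar on two rollers), carry it over the stand of pin gauges and hold it level, hovering about 8 mm above the middle of the demagnetiser's pole plate and lengthwise along it. It must never touch the demagnetiser or the stand, nothing may knock the stand, and everything else stays where it is; finish while still holding the bar there, without putting it down.

Things in the scene. Friction and masses are not known exactly. Their poses are not given: they have to be found in the camera images.
- sine_bar: the sine bar, loose, steel, 0.4 to 0.7 kg: a bar 25 wide (x), 120 long (y), 28 high on two cross rollers (22 diameter, 37 long, jutting out both sides) at y = +-50. Origin: midway between the rollers, level with their undersides; the bar fills z = 14 to 42. Starts upright on the bench in one of three places, the parallel bar and V-block in the others. Grip it across its 25 mm width at mid-length.
- demag: bench demagnetiser, fixed: box 230 (x) x 170 (y) x 70 high. Origin: centre of its underside. On top, near its robot-side end (68 from the origin along -x), the selector; at the other end the pole plate.
- pole (a point): centre of the upper face of the pole plate: a bare steel plate, 44 wide (x) x 136 long (y), raised 6 above the housing's top, a thin brass strip along its middle. Axes as the demagnetiser's: y is the plate's length. This face is 76 above the bench.
- selector (a joint): selector angle, rad, growing clockwise seen from above. Four sprung detents: 0 = off (short line on the housing), 0.5 = one dot, 1.0 = two dots, 1.5 = three dots; end stops just past the outer ones. Starts at or near off or one dot. Let go between marks it springs to a near one; turning takes up to about 0.1 N m.
- selector_grip (a point): on the selector axis at the height to grip, 107 above the bench. The knob is a bar grip 46 long, 14 wide, on a flat disc 48 across (disc top 84, bar top 114 above the bench). The x axis of this point runs along the bar and turns with it; the white pointer line is on its -x end. At 0 the pointer shows along -x of the demagnetiser.
- pin_stand: fixed wooden stand, 260 long (its x), 50 wide (its y), 40 high, with a row of steel pin gauges standing in it up to 110 above the bench. It stands between the three places and the demagnetiser. Origin: centre of its underside.
- parallel: plain steel parallel bar, 20 x 120 x 32 high, no rollers, loose; stands in one of the same three places as the sine bar. Not to be disturbed. Origin: centre of its underside, long axis y.
- v_block: steel V-block, 44 x 60 x 40 high with a V groove along its top, loose, in another of the three places. Not to be disturbed. Origin: centre of its underside, groove along y.
- ring_gauge: loose steel ring gauge, 64 across, 36 bore, 20 high, lying flat. Bystander. Origin: centre of its underside.
- micrometer: loose outside micrometer lying flat, about 130 x 70, 19 high. Bystander. Origin: under it, between the spindle axis (40 away along +y is the spindle) and the bench.
- plug_gauge: loose double-ended plug gauge lying along its x axis, 112 long, 24 across. Bystander. Origin: under the middle of its handle.
- brush: small loose cleaning brush lying along its x axis. Bystander.
- jar: loose closed jar, 60 across, 75 high. Bystander. Origin: centre of its underside.
Not all that is in view belongs to the job. Several things look just like the sine_bar: the one meant starts farthest to the robot's left.

How it is judged:
By the outcome, as a careful person would: the job done as asked, in the order asked, and still so for the second after the job is handed in, while the arm keeps its last pose, push and grip.
It also fails if it takes over 56 s, if anything falls off the work surface, if the arm or the gripper's body presses on something with over 40 N, if the wrist force passes 120 N, or if a joint passes its speed limit or range.

## Working session

There is one attempt and no reset: what is moved stays moved. The work goes in short steps, Python scripts to look and compute and a tool call to move; the robot and the scene stay as the last step left them, time stands still between calls to the robot, and variables do not carry over. Pictures are saved under pics/ and viewed, and the job is handed in when it is done.

Besides the shell and the picture viewer there is one more tool, called after "Call:" as name(argument=value, ...) on one line, values as JSON. arm_command: Moves the arm, as the interface text tells. Its arguments: {"type":"object","properties":{"deltas":{"type":"array","items":{"type":"object","properties":{"xyz":{"type":"array","items":{"type":"number"}},"turn":{"type":"array","items":{"type":"number"}}}}},"gripper":{"type":"number"},"force":{"type":"number"}},"required":["deltas"]}

```bash
mkdir -p pics; ls; python3 - <<'E'
from cell import *
import cv2
for n in ("side","top"):
    c=camera(n); cv2.imwrite(f"pics/{n}0.png",c["color"][:,:,::-1])
    print(n,c["fx"],c["fy"],c["cx"],c["cy"],c["rvec"],c["tvec"])
print(read_state())
E
```

```text
pics
side 550.6321507608609 550.6321507608609 326.88591045193556 237.35604212128376 [ 1.07964734 -2.41303359  1.02002612] [ 358.33055591  313.73716814 1421.4417917 ]
top 609.8196062513273 609.8196062513273 311.8591589943688 249.80888378288293 [ 2.10295626 -2.1278772   0.20824933] [  19.49465247  545.48562647 1382.06536542]
{'clock': 0.1, 'joints': array([-1.26258637e+00,  3.00414225e-01,  1.52152300e+00,  5.43826501e-05,
        1.32069778e+00, -6.65975362e-02]), 'qd': array([-0.00034865, -0.00185836, -0.00233776,  0.00014104,  0.00073573,
        0.00019096]), 'effort': array([ 2.85563998e-03, -5.32645154e+01, -3.53281081e+01,  7.09931902e-02,
        2.35131785e-02, -6.00060844e-05]), 'eef_pos': array([ 201.28564235, -511.56597215,  183.44210906]), 'eef_rot': array([-3.14055612e+00, -1.21926356e-04,  3.74793938e-01]), 'wrist_force': array([-0.06005988, -0.16312175,  0.32653458]), 'moment': array([ 0.03355187, -0.00726135,  0.00990918]), 'finger_gap': 94.01661455010144}
```

View pics/side0.png

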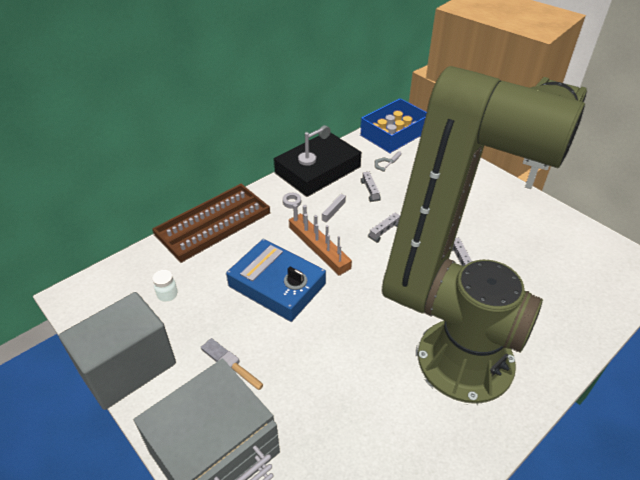

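View pics/top0.png

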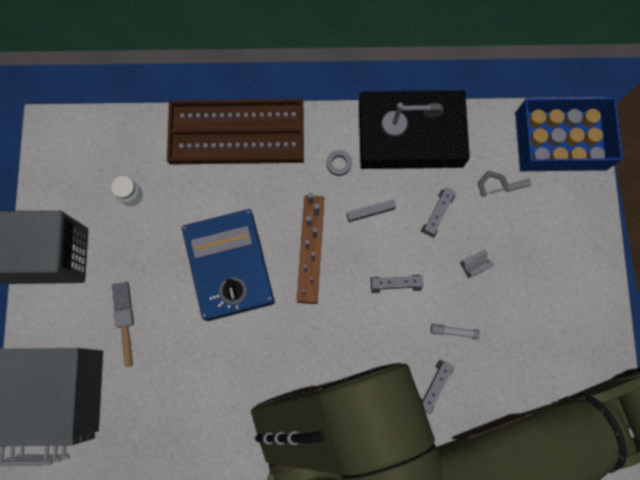

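Things that could be taken for the sine bar, by top-view pixel:
- roller bars at (397,283), (438,212) and (438,385)
- parallel bar at (371,211)
- plug gauge at (455,331)

In the top view, image left is +y, the robot's left. By the description the one meant is (397,283), which I'll check in a close crop.

```bash
cat > h.py <<'E'
import numpy as np, cv2
from cell import *
def ray(c,uv):
    R,_=cv2.Rodrigues(np.array(c["rvec"],float)); t=np.array(c["tvec"],float)
    K=np.array([[c["fx"],0,c["cx"]],[0,c["fy"],c["cy"]],[0,0,1]])
    d=R.T@np.linalg.solve(K,[uv[0],uv[1],1.]); return -R.T@t,d
def onz(c,uv,z):
    o,d=ray(c,uv); return o+d*(z-o[2])/d[2]
def proj(c,P):
    K=np.array([[c["fx"],0,c["cx"]],[0,c["fy"],c["cy"]],[0,0,1.]])
    return cv2.projectPoints(np.array(P,float).reshape(-1,3),np.array(c["rvec"],float),np.array(c["tvec"],float),K,None)[0][:,0]
def crop(img,x0,y0,x1,y1,s,fn):
    cv2.imwrite(fn,cv2.resize(img[y0:y1,x0:x1,::-1],None,fx=s,fy=s,interpolation=cv2.INTER_CUBIC))
E
python3 - <<'E'
from h import *
t=camera("top");s=camera("side")
crop(t["color"],350,180,510,300,5,"pics/c1.png")
crop(t["color"],170,190,330,325,4.4,"pics/c2.png")
crop(s["color"],215,180,405,320,4.2,"pics/c3.png")
for p in [(397,283),(438,212),(438,385)]: print(p,onz(t,p,42).round(1))
E
```

```text
(397, 283) [ 466.2 -186.    42. ]
(438, 212) [ 637.2 -291.3   42. ]
(438, 385) [ 231.2 -270.1   42. ]
```

View pics/c1.png

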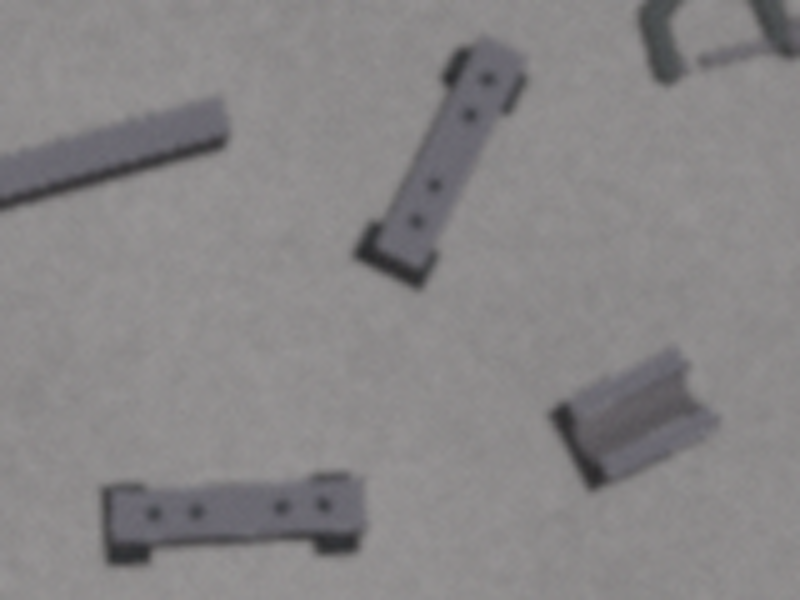

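View pics/c2.png

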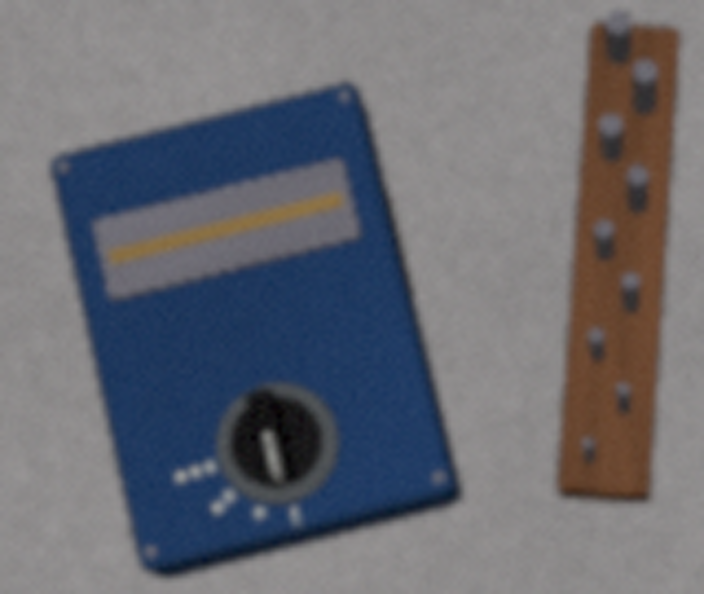

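View pics/c3.png

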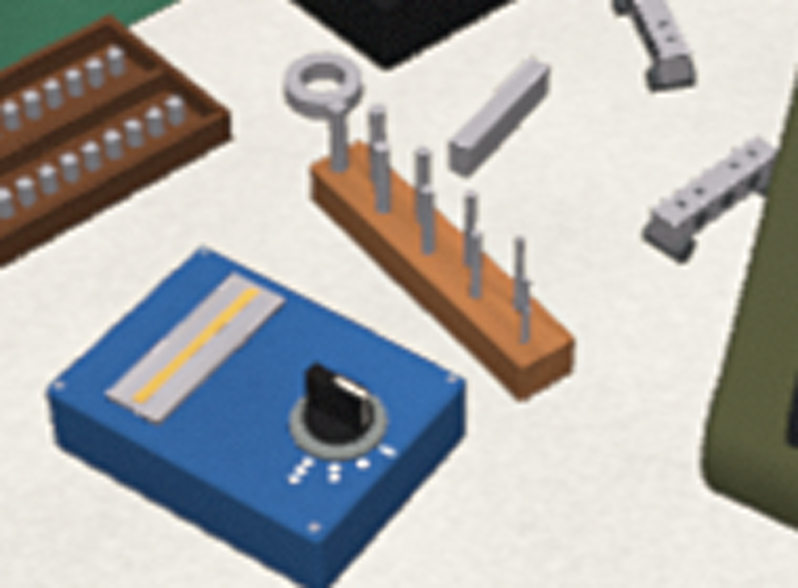

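```bash
python3 - <<'E'
from h import *
t=camera("top");s=camera("side")
# camera view agreement: brass strip + plate
def comp(m,near):
    n,l,st,ce=cv2.connectedComponentsWithStats(m.astype(np.uint8)); 
    i=1+np.argmin([np.hypot(*(ce[k]-near))+ (1e3 if st[k,4]<15 else 0) for k in range(1,n)])
    return l==i
for nm,c,nb in (("top",t,(221,238)),("side",s,(263,263))):
    hsv=cv2.cvtColor(c["color"],cv2.COLOR_RGB2HSV)
    H,S,V=[hsv[:,:,i].astype(int) for i in range(3)]
    y=comp((H>10)&(H<32)&(S>70)&(V>90),nb)
    P=np.array([onz(c,(u,v),76)[:2] for v,u in zip(*np.nonzero(y))])
    m=P.mean(0);w,e=np.linalg.eigh(np.cov(P.T));d=e[:,1]; 
    print(nm,"brass",m.round(1),np.degrees(np.arctan2(d[1],d[0])).round(1),len(P))
    # plate: low-sat hull near
    pl=comp(((S<70)&(V>80)),nb)|y
    blue=(H>100)&(H<125)&(S>110); bl=comp(blue,nb)
    cnt=max(cv2.findContours(bl.astype(np.uint8),0,2)[0],key=cv2.contourArea)
    ins=np.zeros(bl.shape,np.uint8);cv2.drawContours(ins,[cnt],-1,1,-1)
    pl=comp((ins>0)&~blue,nb)
    cn=max(cv2.findContours(pl.astype(np.uint8),0,2)[0],key=cv2.contourArea).reshape(-1,2)
    W=np.array([onz(c,p,76)[:2] for p in cn],np.float32)
    print(" plate",cv2.minAreaRect(W))
def crop2(p): return np.array(p)/4.4-0.39+[170,190]
def crop1(p): return np.array(p)/5-0.4+[350,180]
print("box corners");
for p in [(52,160),(350,85),(462,492),(150,572)]: print(onz(t,crop2(p),70)[:2].round(1))
print("disc",onz(t,crop2((278,442)),84)[:2])
print("pointer",[onz(t,crop2(p),114)[:2].round(1) for p in ((265,433),(279,480))])
print("marks",[onz(t,crop2(p),70)[:2].round(1) for p in ((296,516),(260,513),(223,502),(195,472))])
h=np.array([onz(t,crop1(p),42)[:2] for p in ((153,514),(196,513),(282,508),(324,506))]);print("holes",h.round(1),h.mean(0))
print("stand",[onz(t,crop2(p),40)[:2].round(1) for p in ((592,22),(680,30),(648,495),(560,493))])
# side sine bar crop
crop(s["color"],360,200,410,250,12,"pics/c4.png")
E
```

```text
top brass [564.  224.3] 104.0 174
 plate ((563.5462036132812, 224.19105529785156), (47.80474853515625, 138.88096618652344), 14.021637916564941)
side brass [562.7 226.4] 103.7 102
 plate ((561.4943237304688, 226.62088012695312), (49.03847885131836, 139.14193725585938), 13.89260196685791)
box corners
[603.4 318.9]
[642.9 160.1]
[422.9  99.8]
[383.3 261.3]
disc [448.40784938 194.1282295 ]
pointer [array([449. , 196.8]), array([425. , 189.4])]
marks [array([411.4, 186.1]), array([413.2, 204.8]), array([419.2, 224.2]), array([435.1, 239.1])]
holes [[ 468.1 -146.6]
 [ 468.3 -166.8]
 [ 470.2 -207.3]
 [ 470.9 -227.1]] [ 469.40516807 -186.98492058]
stand [array([685.3,  30.2]), array([680.2, -18.2]), array([423.6,   2.8]), array([425.3,  49.5])]
```

View pics/c4.png

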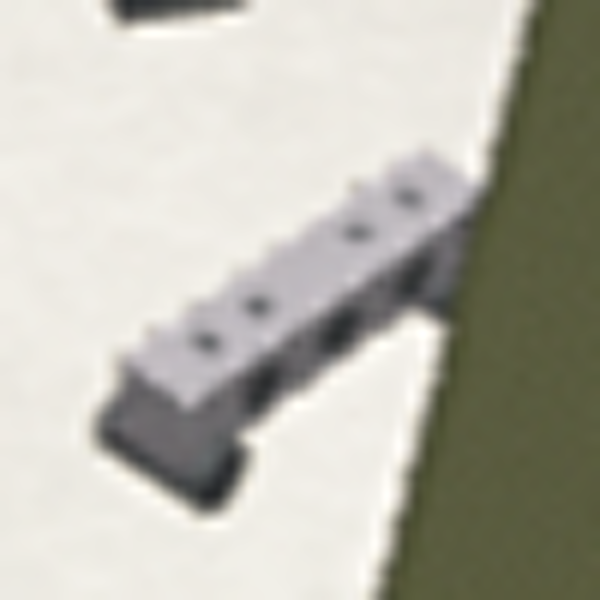

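The crop shows a bar with two rollers and four holes at (397,283), and the plain parallel is at (371,211), so (397,283) is the one. The selector pointer is at the line mark (off). Now moving above the knob.

Call:
arm_command(deltas=[{"xyz":[0.0145,0.0416,0.01],"turn":[0,0,0.178]},{"xyz":[0.0145,0.0416,0.01],"turn":[0,0,0.178]},{"xyz":[0.0145,0.0416,0.01],"turn":[0,0,0.178]},{"xyz":[0.0145,0.0416,0.01],"turn":[0,0,0.178]},{"xyz":[0.0145,0.0416,0.01],"turn":[0,0,0.178]},{"xyz":[0.0145,0.0416,0.01],"turn":[0,0,0.178]},{"xyz":[0.0145,0.0416,0],"turn":[0,0,0.178]},{"xyz":[0.0145,0.0416,0],"turn":[0,0,0.178]},{"xyz":[0.0145,0.0416,0],"turn":[0,0,0.178]},{"xyz":[0.0145,0.0416,0],"turn":[0,0,0.178]},{"xyz":[0.0145,0.0416,0],"turn":[0,0,0.178]},{"xyz":[0.0145,0.0416,0],"turn":[0,0,0.178]}], gripper=0.5, force=15)

```text
clock: 1.8
eef_pos: [375.6, -11.1, 244.1]
eef_rot: [3.141, 0.0, 2.517]
wrist_force: [0.7, -0.7, -0.4]
finger_gap: 47.1
```

Call:
arm_command(deltas=[{"xyz":[0.0145,0.0416,0],"turn":[0,0,0.178]},{"xyz":[0.0145,0.0416,0],"turn":[0,0,0.178]},{"xyz":[0.0145,0.0416,0],"turn":[0,0,0.178]},{"xyz":[0.0145,0.0416,0],"turn":[0,0,0.178]},{"xyz":[0.0145,0.0416,0],"turn":[0,0,0.178]},{"xyz":[0,0,-0.03]},{"xyz":[0,0,-0.03]},{"xyz":[0,0,0]},{"xyz":[0,0,0]}])

```text
validation failed for argument at $.de...
```

```bash
python3 - <<'E'
from h import *
print(read_state())
t=camera("top");s=camera("side")
crop(t["color"],150,150,350,300,4,"pics/d1.png")
crop(s["color"],215,180,405,320,4.2,"pics/d2.png")
E
```

```text
{'clock': 1.8, 'joints': array([-1.27202236e-01, -1.49749755e-01,  1.86392114e+00, -4.08150442e-05,
        1.42689352e+00, -1.07309892e+00]), 'qd': array([ 0.94276166,  0.22125198, -0.18783984,  0.00213789, -0.03537863,
       -0.47548859]), 'effort': array([ -7.06719875, -30.23562312, -34.63356972,   0.06853395,
         0.27822054,   1.03394598]), 'eef_pos': array([375.55234316, -11.14421374, 244.09649621]), 'eef_rot': array([3.14137620e+00, 4.83014097e-04, 2.51669880e+00]), 'wrist_force': array([ 0.66312567, -0.66233246, -0.40444666]), 'moment': array([ 0.02646133, -0.14417757, -0.00957951]), 'finger_gap': 47.122398342698034}
```

View pics/d2.png

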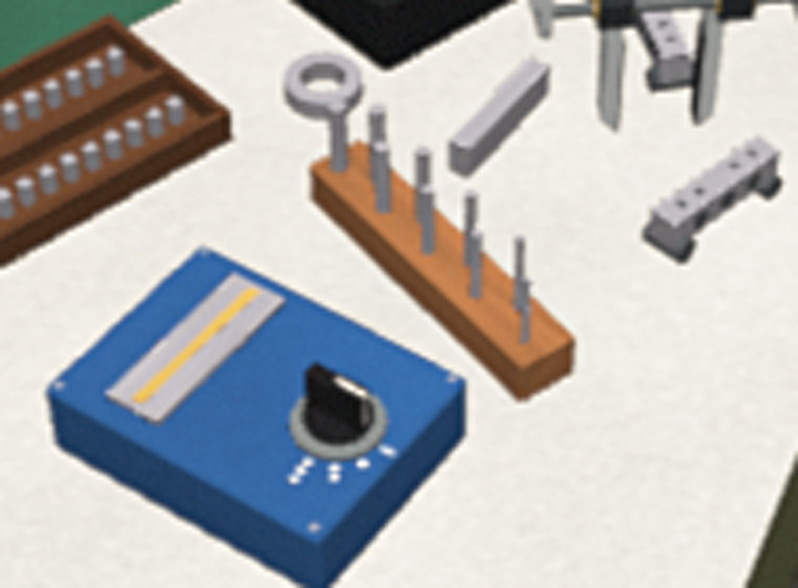

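The picture shows the arm part-way with the sine bar fully in view, and the second move was refused. I'll get the side-view measurements while the view is clear.

```bash
python3 - <<'E'
from h import *
s=camera("side")
f=lambda p:np.array(p)/4.2-0.38+[215,180]
h=np.array([onz(s,f(p),42)[:2] for p in ((682,204),(702,191),(736,166),(756,153))]);print(h.round(1),h.mean(0))
print("disc",onz(s,f((338,424)),84)[:2], "bartop ends",[onz(s,f(p),114)[:2].round(1) for p in ((319,371),(358,388))])
E
```

```text
[[ 466.  -146.2]
 [ 465.9 -167.4]
 [ 468.1 -206.5]
 [ 468.1 -228.5]] [ 467.02847117 -187.15251786]
disc [439.71063235 203.47680519] bartop ends [array([461.8, 199.8]), array([433.9, 190.5])]
```

Call:
arm_command(deltas=[{"xyz":[0.0145,0.0416,0],"turn":[0,0,0.178]},{"xyz":[0.0145,0.0416,0],"turn":[0,0,0.178]},{"xyz":[0.0145,0.0416,0],"turn":[0,0,0.178]},{"xyz":[0.0145,0.0416,0],"turn":[0,0,0.178]},{"xyz":[0.0145,0.0416,0],"turn":[0,0,0.178]},{"xyz":[0,0,-0.03],"turn":[0,0,0]},{"xyz":[0,0,-0.03],"turn":[0,0,0]},{"xyz":[0,0,0],"turn":[0,0,0]},{"xyz":[0,0,0],"turn":[0,0,0]}])

```text
clock: 3.08
eef_pos: [448.5, 194.9, 185.3]
eef_rot: [3.142, 0.001, -2.884]
wrist_force: [-0.3, -0.3, 0.7]
finger_gap: 47.2
```

Call:
arm_command(deltas=[{"xyz":[0,0,-0.03],"turn":[0,0,0]},{"xyz":[0,0,-0.03],"turn":[0,0,0]},{"xyz":[0,0,-0.02],"turn":[0,0,0]},{"xyz":[0,0,-0.005],"turn":[0,0,0]},{"xyz":[0,0,0],"turn":[0,0,0]},{"xyz":[0,0,0],"turn":[0,0,0]}])

```text
clock: 3.82
eef_pos: [448.4, 195.5, 100.1]
eef_rot: [3.141, 0.002, -2.883]
wrist_force: [-1.0, -0.5, 0.1]
finger_gap: 46.8
```

```bash
python3 - <<'E'
from h import *
s=camera("side")
crop(s["color"],245,210,345,310,6,"pics/e2.png")
t=camera("top")
crop(t["color"],190,230,290,330,6,"pics/e1.png")
E
```

```text
(no output)
```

View pics/e2.png

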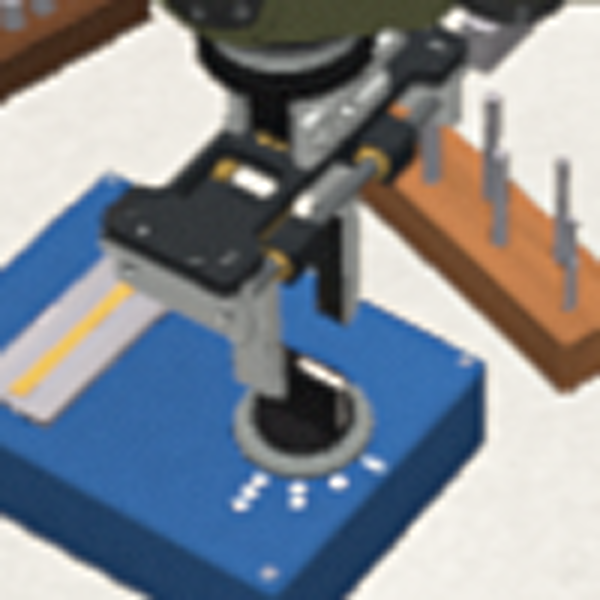

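The fingers straddle the knob (crop around (300,390)), so I'll close.

Call:
arm_command(deltas=[{"xyz":[0,0,0],"turn":[0,0,0]},{"xyz":[0,0,0],"turn":[0,0,0]},{"xyz":[0,0,0],"turn":[0,0,0]},{"xyz":[0,0,0],"turn":[0,0,0]},{"xyz":[0,0,0],"turn":[0,0,0]}], gripper=1.0, force=25)

```text
clock: 4.55
eef_pos: [447.8, 195.4, 98.9]
eef_rot: [-3.142, -0.0, -2.882]
wrist_force: [-0.6, 0.3, 0.2]
finger_gap: 1.7
```

```bash
python3 -c "
from h import *
s=read_state();print(s['eef_pos'],s['eef_rot'],s['wrist_force'],s['moment'],s['finger_gap'])"
```

```text
[447.82031996 195.38330937  98.9210837 ] [-3.14157196e+00 -8.10195468e-05 -2.88238720e+00] [-0.63169404  0.25098206  0.18713715] [ 0.10053361 -0.16788565  0.00186838] 1.728281690259172
```

```bash
python3 - <<'E'
from h import *
s=camera("side")
crop(s["color"],245,210,345,310,6,"pics/f2.png")
t=camera("top")
crop(t["color"],190,230,290,330,6,"pics/f1.png")
print(read_state()["finger_gap"])
E
```

```text
0.27522170281569036
```

View pics/f2.png

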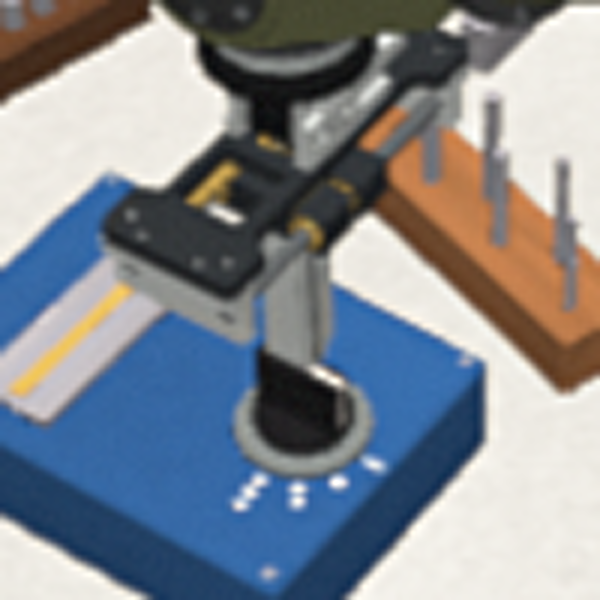

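View pics/f1.png

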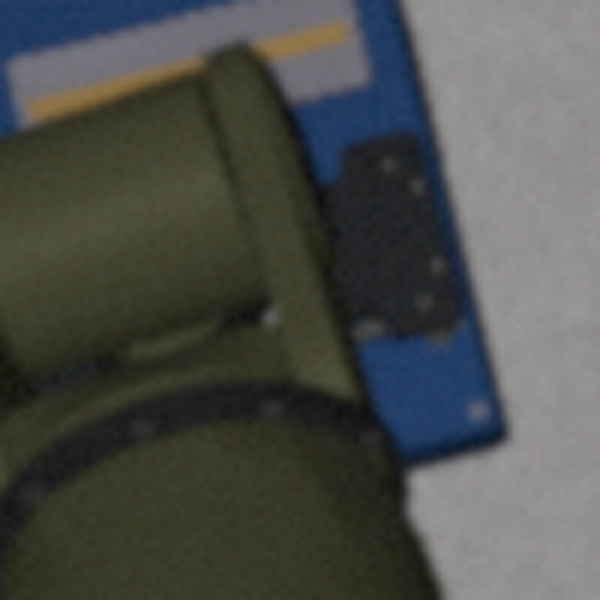

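```bash
python3 - <<'E'
from h import *
s=camera("side");print("cam",ray(s,(0,0))[0].round(),ray(camera("top"),(0,0))[0].round())
e=read_state()["eef_pos"];print(e)
f=lambda p:((p-[245,210])*6+2.5).round(0)
a=np.radians(14);x=np.array([np.cos(a),np.sin(a),0]);y=np.array([-np.sin(a),np.cos(a),0])
for n,P in [("tcp",e),("tip",e-[0,0,11]),("tip+8x",e-[0,0,11]+8*x),("tip-8x",e-[0,0,11]-8*x),("z125",e+[0,0,26])]: print(n,f(proj(s,P)[0]))
c=np.array([447.6,195.2,0])
for dx in(-23,23):
  for dy in (-7,7): print("knob",dx,dy,f(proj(s,c+dx*x+dy*y+[0,0,114])[0]))
for k in range(0,360,45): print("disc",f(proj(s,c+24*np.array([np.cos(np.radians(k)),np.sin(np.radians(k)),0])+[0,0,84])[0]))
E
```

```text
cam [-343.  808. 1215.] [ 262.   11. 1463.]
[447.86911078 195.39022078  98.94460803]
tcp [304. 385.]
tip [305. 401.]
tip+8x [291. 394.]
tip-8x [319. 409.]
z125 [303. 346.]
knob -23 -7 [355. 375.]
knob -23 7 [336. 394.]
knob 23 -7 [272. 332.]
knob 23 7 [254. 351.]
disc [273. 378.]
disc [253. 405.]
disc [265. 434.]
disc [301. 447.]
disc [340. 437.]
disc [359. 409.]
disc [346. 381.]
disc [311. 368.]
```

```bash
python3 - <<'E'
from h import *
s=camera("side");t=camera("top")
a=np.radians(14);x=np.array([np.cos(a),np.sin(a),0]);y=np.array([-np.sin(a),np.cos(a),0])
c=np.array([447.6,195.2,0])
def ov(img,cam,x0,y0,k):
    im=cv2.resize(img[y0:y0+60,x0:x0+60],None,fx=k,fy=k,interpolation=cv2.INTER_CUBIC)
    raw=im.copy()
    P=lambda p:tuple(int(v) for v in ((proj(cam,p)[0]-[x0,y0]+.5)*k))
    for z in(84,114):
      q=[P(c+i*x+j*y+[0,0,z]) for i,j in((-23,-7),(23,-7),(23,7),(-23,7))]
      cv2.polylines(im,[np.array(q)],True,(0,0,255) if z>100 else (0,255,255),1)
    for z,col in((84,(0,255,0)),):
      cv2.polylines(im,[np.array([P(c+24*np.array([np.cos(w),np.sin(w),0])+[0,0,z]) for w in np.linspace(0,6.28,40)])],True,col,1)
    return raw,im
L=[ov(cv2.imread("pics/side0.png"),s,270,245,6.6),ov(cv2.imread("pics/top0.png"),t,203,258,6.6)]
cv2.imwrite("pics/g.png",np.vstack([np.hstack(L[0]),np.hstack(L[1])])[:,:800])
im,_=ov(s["color"][:,:,::-1].copy(),s,270,245,10);cv2.imwrite("pics/g2.png",_)
E
```

```text
(no output)
```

View pics/g.png

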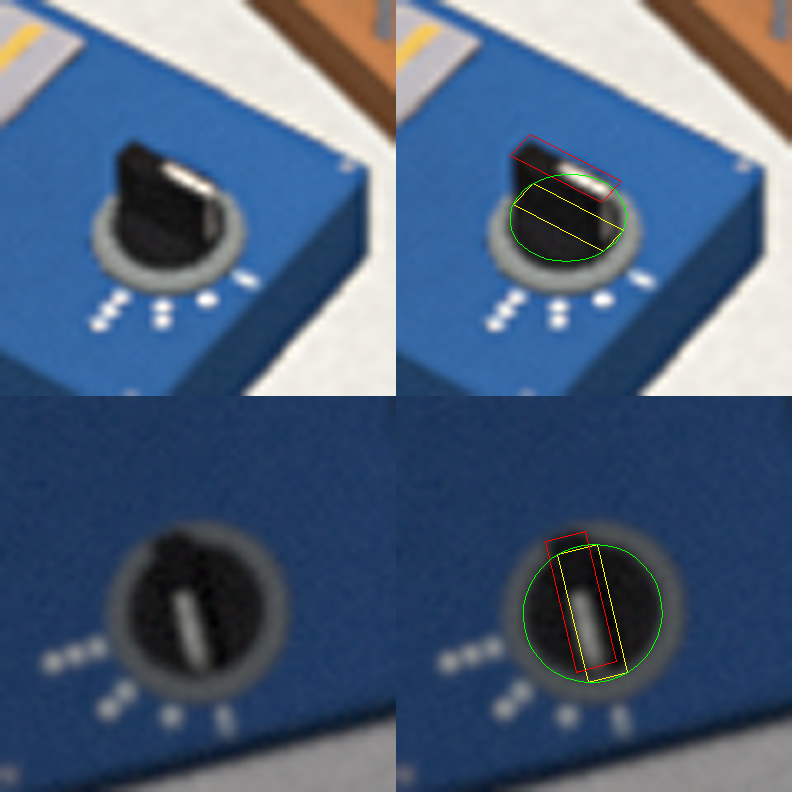

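View pics/g2.png

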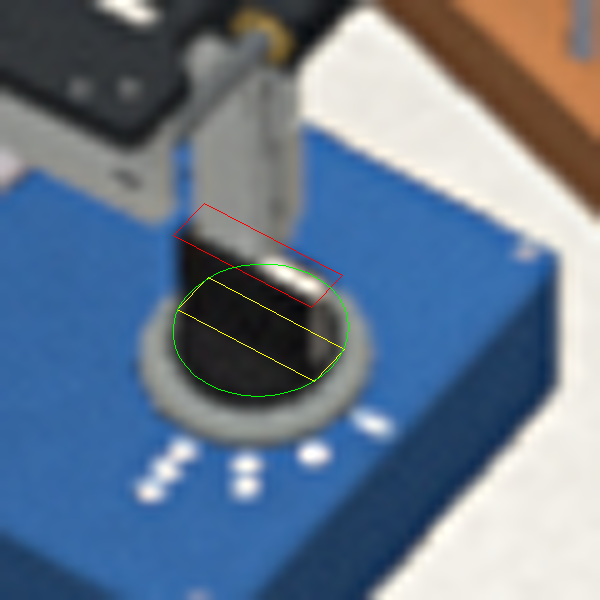

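```bash
python3 - <<'E'
from h import *
from scipy.spatial.transform import Rotation as R
s=camera("side");t=camera("top")
e=np.array([375.6,-11.1,244.1]);yaw=2.517
f=lambda p:((p-[215,180])*4.2+1.6).round(0)
y=np.array([np.sin(yaw),-np.cos(yaw),0])
for k in(-23.5,23.5):
  for dz in (-11,20): print("d2 tip",k,dz,f(proj(s,e+k*y+[0,0,dz])[0]))
E
```

```text
d2 tip -23.5 -11 [694. 153.]
d2 tip -23.5 20 [698. 116.]
d2 tip 23.5 -11 [621. 158.]
d2 tip 23.5 20 [623. 121.]
```

View pics/d1.png

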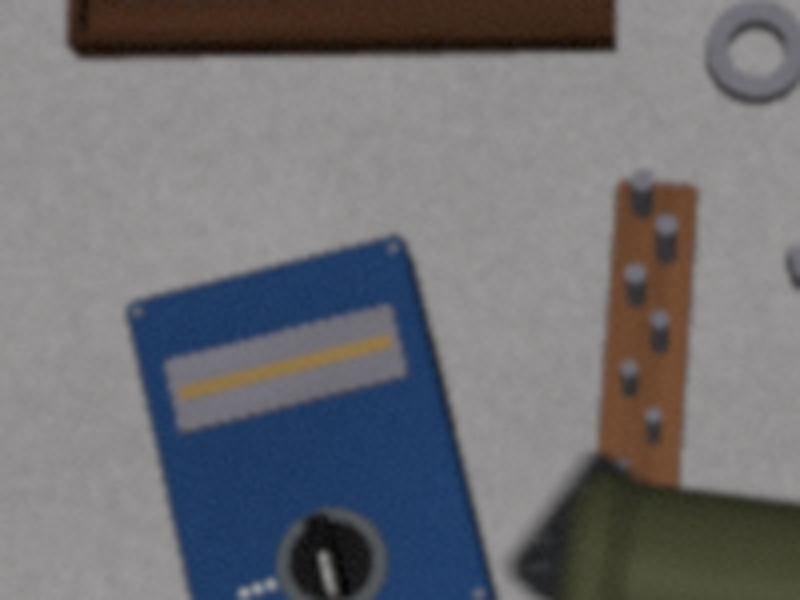

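```bash
python3 - <<'E'
from h import *
s=camera("side");t=camera("top")
crop(s["color"],275,240,325,278,16,"pics/k.png")
crop(t["color"],190,220,290,295,8,"pics/k1.png")
for z in (185,200,215): print(z,[onz(t,np.array(p)/6-.4+[190,230],z)[:2].round(1) for p in ((415,138),(462,320))])
E
```

```text
185 [array([514.7, 126.3]), array([449.1, 109.4])]
200 [array([511.7, 125. ]), array([446.9, 108.2])]
215 [array([508.7, 123.6]), array([444.7, 107.1])]
```

View pics/k.png

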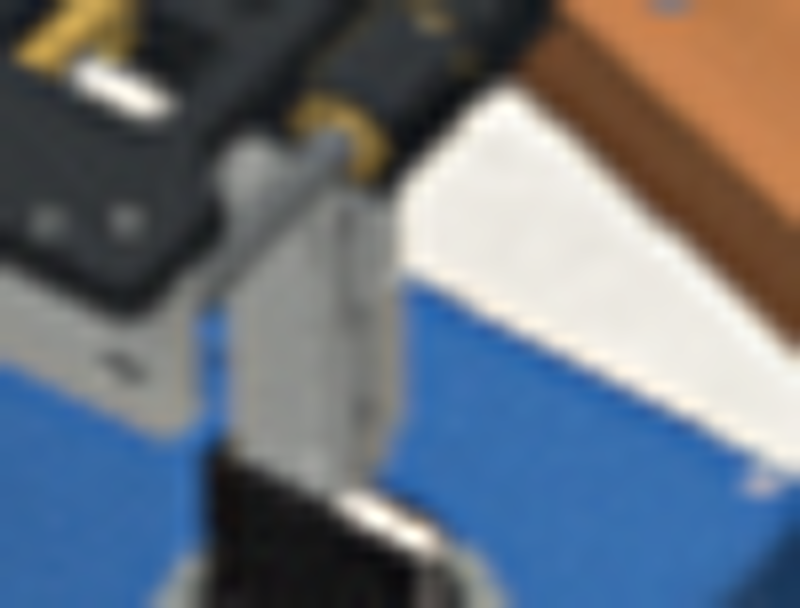

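View pics/k1.png

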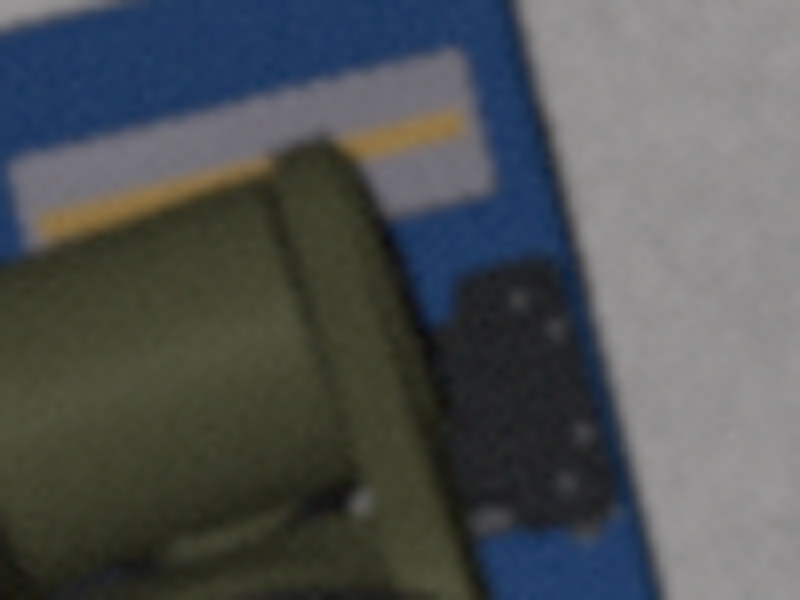

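The reported finger position and the pictures disagree: the fingers closed beside or above the knob without touching it. I'll lift off and check the tool position with both cameras in a clear spot.

Call:
arm_command(deltas=[{"xyz":[0,0,0.05],"turn":[0,0,0]},{"xyz":[0,0,0.05],"turn":[0,0,0]},{"xyz":[0,0,0.05],"turn":[0,0,0]},{"xyz":[0,-0.04,0],"turn":[0,0,-0.065]},{"xyz":[0,-0.05,0],"turn":[0,0,-0.065]},{"xyz":[0,-0.05,0],"turn":[0,0,-0.065]},{"xyz":[0,-0.055,0],"turn":[0,0,-0.065]},{"xyz":[0,0,0],"turn":[0,0,0]},{"xyz":[0,0,0],"turn":[0,0,0]},{"xyz":[0,0,0],"turn":[0,0,0]}])

```text
clock: 6.3
eef_pos: [447.9, 1.4, 248.9]
eef_rot: [3.141, 0.0, -3.14]
wrist_force: [0.1, 0.4, -0.6]
finger_gap: 0.9
```

```bash
python3 - <<'E'
from h import *
st=read_state();print(st["eef_pos"],st["eef_rot"],st["joints"])
s=camera("side");t=camera("top")
e=st["eef_pos"]
print("tip side",proj(s,e-[0,0,11]),"top",proj(t,e-[0,0,11]))
for k in(-88.5,88.5): print("body end",k,proj(t,e+[0,k,86]),proj(s,e+[0,k,86]))
crop(s["color"],270,110,430,230,5,"pics/m1.png")
crop(t["color"],210,170,410,320,4,"pics/m2.png")
E
```

```text
[447.87718341   1.442367   248.94655722] [ 3.14147518e+00  2.71191306e-05 -3.14045909e+00] [-7.86672404e-02  2.18322427e-02  1.69187302e+00  1.20485519e-04
  1.42786972e+00 -1.65061429e+00]
tip side [[348.96846915 203.91890453]] top [[317.77667187 279.10785086]]
body end -88.5 [[365.31195852 270.74567301]] [[374.41327045 161.88372761]]
body end 88.5 [[270.82642113 271.86886822]] [[324.86666761 189.94983159]]
```

View pics/m1.png

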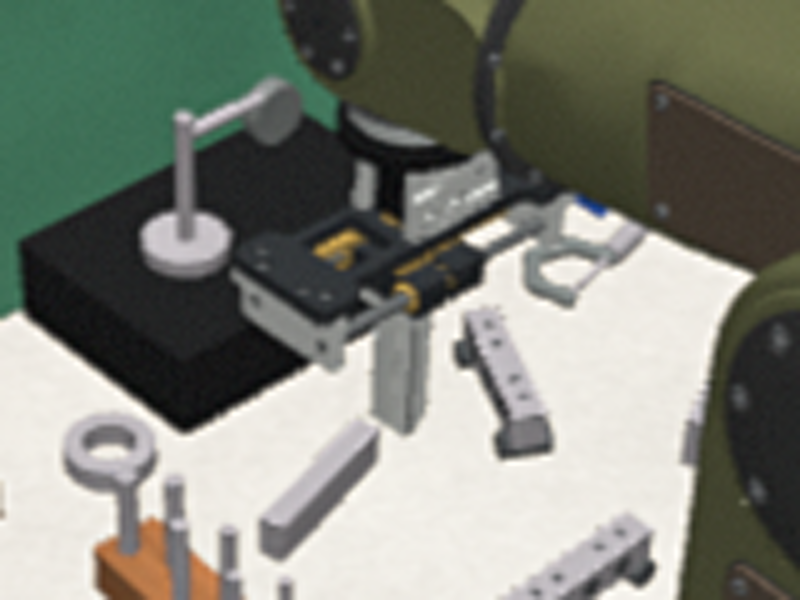

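View pics/m2.png

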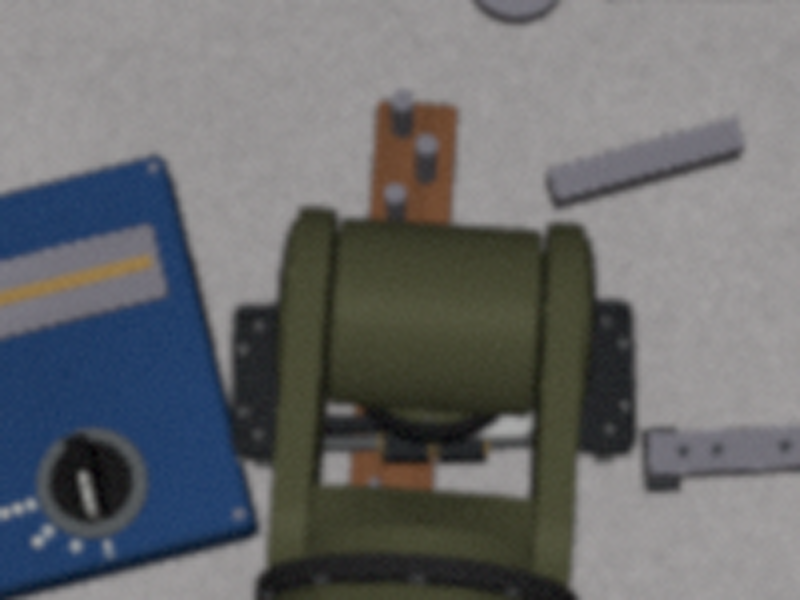

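```bash
python3 - <<'E'
from h import *
s=camera("side");t=camera("top");e=read_state()["eef_pos"]
crop(s["color"],325,160,375,200,16,"pics/n.png")
for dz in range(-11,40,5): 
    print(dz,[(np.array(proj(s,e+[i,j,dz])[0])-[325,160]).dot(16).round() if 0 else ((proj(s,e+[i,j,dz])[0]-[325,160]+.5)*16).round() for i,j in((-8,12),(-8,0),(8,12),(-8,-12))])
E
```

```text
-11 [array([374., 764.]), array([426., 733.]), array([309., 717.]), array([477., 702.])]
-6 [array([375., 742.]), array([427., 711.]), array([310., 695.]), array([478., 680.])]
-1 [array([377., 719.]), array([428., 688.]), array([311., 672.]), array([480., 657.])]
4 [array([378., 697.]), array([430., 666.]), array([312., 650.]), array([481., 635.])]
9 [array([379., 674.]), array([431., 643.]), array([313., 627.]), array([482., 612.])]
14 [array([380., 651.]), array([432., 620.]), array([314., 604.]), array([484., 589.])]
19 [array([381., 628.]), array([433., 597.]), array([315., 581.]), array([485., 566.])]
24 [array([382., 605.]), array([434., 574.]), array([316., 558.]), array([486., 543.])]
29 [array([383., 582.]), array([436., 551.]), array([317., 535.]), array([488., 520.])]
34 [array([384., 558.]), array([437., 527.]), array([318., 512.]), array([489., 497.])]
39 [array([385., 535.]), array([438., 504.]), array([319., 488.]), array([491., 473.])]
```

View pics/n.png

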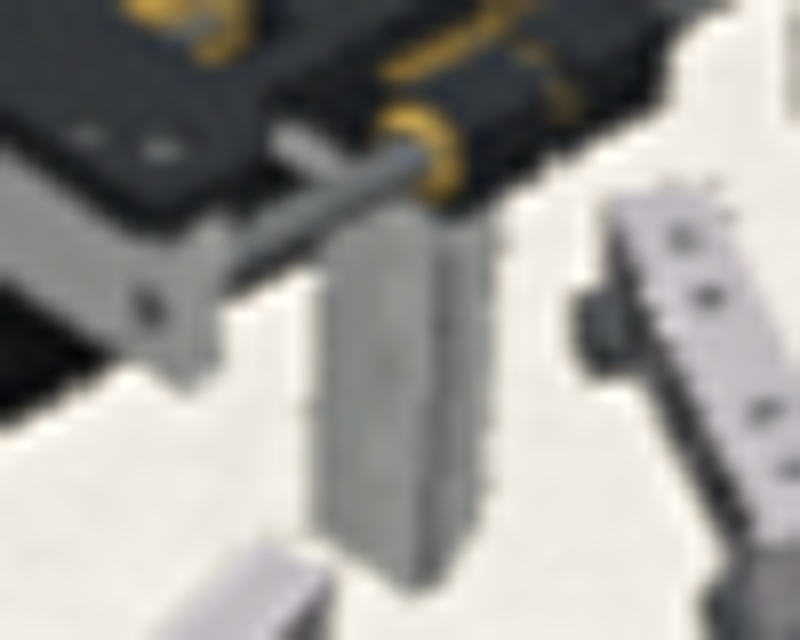

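The pictures show the fingertips about 20 mm above the reported TCP height instead of 11 mm below it. That is a z offset of about 30 mm, with x and y in agreement. I'll go back to the knob with that corrected and watch the force.

Call:
arm_command(deltas=[{"xyz":[0,0.055,0],"turn":[0,0,0.065]},{"xyz":[0,0.05,0],"turn":[0,0,0.065]},{"xyz":[0,0.05,0],"turn":[0,0,0.065]},{"xyz":[0,0.04,0],"turn":[0,0,0.065]},{"xyz":[0,0,-0.05],"turn":[0,0,0]},{"xyz":[0,0,-0.05],"turn":[0,0,0]},{"xyz":[0,0,-0.05],"turn":[0,0,0]},{"xyz":[0,0,-0.01],"turn":[0,0,0]},{"xyz":[0,0,-0.005],"turn":[0,0,0]},{"xyz":[0,0,0],"turn":[0,0,0]},{"xyz":[0,0,0],"turn":[0,0,0]}], gripper=0.5)

```text
clock: 7.88
eef_pos: [448.5, 195.6, 85.3]
eef_rot: [3.141, 0.002, -2.882]
wrist_force: [-0.1, -0.9, -0.1]
finger_gap: 47.1
```

```bash
python3 - <<'E'
from h import *
s=camera("side")
crop(s["color"],260,225,335,281,10,"pics/o.png")
E
```

```text
(no output)
```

View pics/o.png

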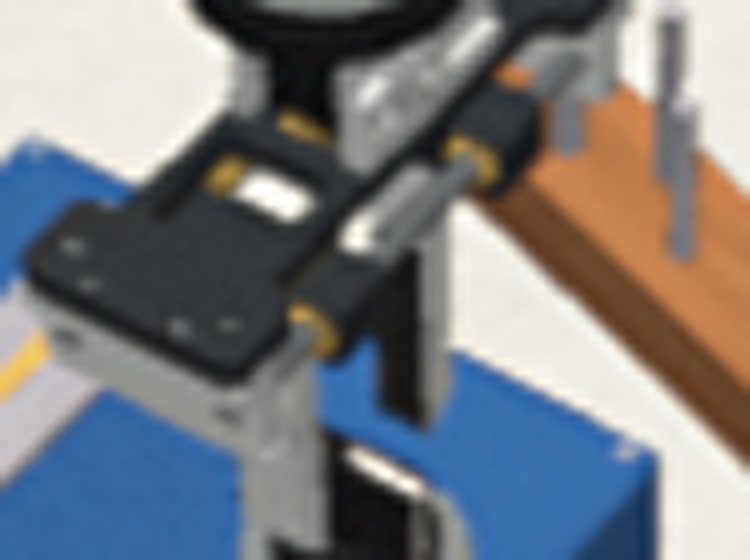

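Call:
arm_command(deltas=[{"xyz":[0,0,-0.006],"turn":[0,0,0]},{"xyz":[0,0,-0.006],"turn":[0,0,0]},{"xyz":[0,0,0],"turn":[0,0,0]},{"xyz":[0,0,0],"turn":[0,0,0]}])

```text
clock: 8.43
eef_pos: [447.8, 195.4, 71.9]
eef_rot: [-3.142, -0.0, -2.882]
wrist_force: [1.0, 0.2, -0.1]
finger_gap: 46.8
```

```bash
python3 - <<'E'
from h import *
s=camera("side")
crop(s["color"],260,235,335,291,10,"pics/o2.png")
E
```

```text
(no output)
```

View pics/o2.png

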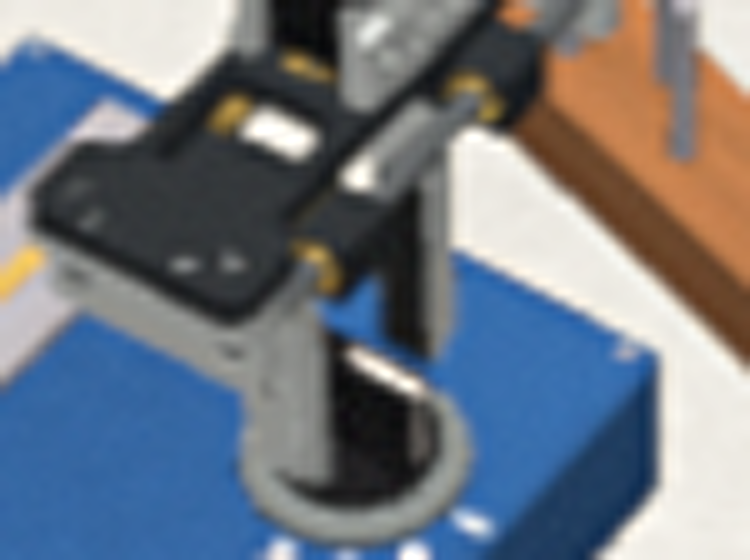

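Both fingers now straddle the bar grip, with the near fingertip at (310,480) just above the disc. Closing.

Call:
arm_command(deltas=[{"xyz":[0,0,0],"turn":[0,0,0]},{"xyz":[0,0,0],"turn":[0,0,0]},{"xyz":[0,0,0],"turn":[0,0,0]},{"xyz":[0,0,0],"turn":[0,0,0]},{"xyz":[0,0,0],"turn":[0,0,0]}], gripper=1.0, force=30)

```text
clock: 9.1
eef_pos: [448.0, 195.0, 72.0]
eef_rot: [-3.141, 0.0, -2.882]
wrist_force: [0.9, -4.5, 0.9]
finger_gap: 13.5
```

```bash
python3 -c "
from h import *
s=read_state();print(s['eef_pos'],s['eef_rot'],s['wrist_force'],s['moment'],s['finger_gap'])"
```

```text
[447.96698532 195.03593613  72.00884938] [-3.14100230e+00  5.09527122e-05 -2.88244136e+00] [ 0.9064628  -4.47264015  0.86331724] [-0.81178912 -0.30158807 -0.00828892] 13.45285097391473
```

Call:
arm_command(deltas=[{"xyz":[0,0,0],"turn":[0,0,-0.1]},{"xyz":[0,0,0],"turn":[0,0,-0.1]},{"xyz":[0,0,0],"turn":[0,0,-0.1]},{"xyz":[0,0,0],"turn":[0,0,-0.1]},{"xyz":[0,0,0],"turn":[0,0,-0.1]},{"xyz":[0,0,0],"turn":[0,0,-0.1]},{"xyz":[0,0,0],"turn":[0,0,-0.1]},{"xyz":[0,0,0],"turn":[0,0,-0.1]},{"xyz":[0,0,0],"turn":[0,0,-0.1]},{"xyz":[0,0,0],"turn":[0,0,-0.12]},{"xyz":[0,0,0],"turn":[0,0,0]},{"xyz":[0,0,0],"turn":[0,0,0]}])

```text
clock: 10.6
eef_pos: [448.1, 195.5, 72.0]
eef_rot: [3.141, 0.0, 2.383]
wrist_force: [3.5, -0.1, -1.6]
finger_gap: 13.8
```

```bash
python3 - <<'E'
from h import *
s=camera("side")
crop(s["color"],260,235,335,291,10,"pics/o3.png")
st=read_state();print(st["moment"],st["wrist_force"])
E
```

```text
[ 0.21730349 -0.93833324  0.07283918] [ 3.75356494  0.27500422 -2.01465794]
```

View pics/o3.png

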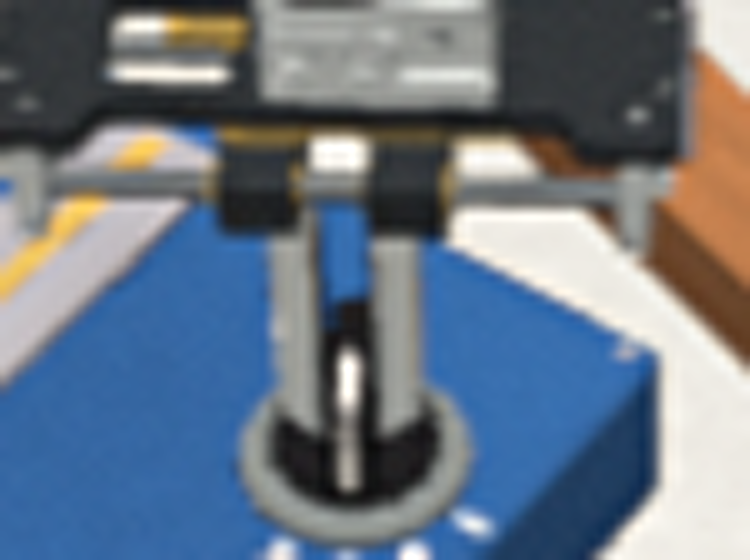

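The pointer now faces the two-dot mark at (345,555). Release and lift.

Call:
arm_command(deltas=[{"xyz":[0,0,0],"turn":[0,0,0]},{"xyz":[0,0,0],"turn":[0,0,0]},{"xyz":[0,0,0],"turn":[0,0,0]},{"xyz":[0,0,0.05],"turn":[0,0,0]},{"xyz":[0,0,0.05],"turn":[0,0,0]},{"xyz":[0,0,0.05],"turn":[0,0,0]}], gripper=0.45)

```text
clock: 11.4
eef_pos: [447.5, 195.3, 223.6]
eef_rot: [-3.141, -0.0, 2.381]
wrist_force: [-0.1, -0.8, -0.0]
finger_gap: 51.5
```

```bash
python3 - <<'E'
from h import *
s=camera("side")
crop(s["color"],260,235,335,291,10,"pics/o4.png")
st=read_state();print(st["eef_pos"],st["eef_rot"],st["finger_gap"])
E
```

```text
[449.39824575 195.99926913 230.19047298] [3.13390528 0.00385628 2.3810016 ] 51.85869094666594
```

View pics/o4.png

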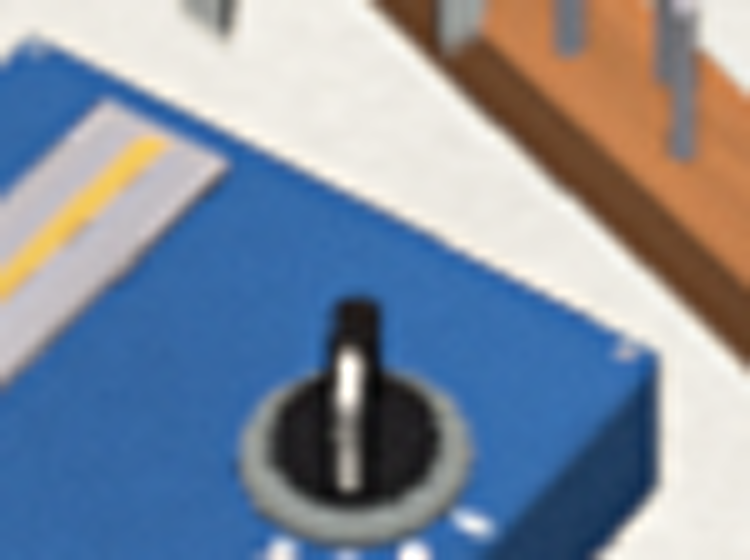

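The knob stays at two dots after release. On to the sine bar.

Call:
arm_command(deltas=[{"xyz":[0.0025,-0.0478,0],"turn":[0,0,-0.0975]},{"xyz":[0.0025,-0.0478,0],"turn":[0,0,-0.0975]},{"xyz":[0.0025,-0.0478,0],"turn":[0,0,-0.0975]},{"xyz":[0.0025,-0.0478,0],"turn":[0,0,-0.0975]},{"xyz":[0.0025,-0.0478,0],"turn":[0,0,-0.0975]},{"xyz":[0.0025,-0.0478,0],"turn":[0,0,-0.0975]},{"xyz":[0.0025,-0.0478,0],"turn":[0,0,-0.0975]},{"xyz":[0.0025,-0.0478,0],"turn":[0,0,-0.0975]},{"xyz":[0,0,-0.06],"turn":[0,0,0]},{"xyz":[0,0,-0.06],"turn":[0,0,0]},{"xyz":[0,0,-0.05],"turn":[0,0,0]},{"xyz":[0,0,0],"turn":[0,0,0]}])

```text
clock: 12.95
eef_pos: [466.0, -186.1, 49.3]
eef_rot: [-3.136, -0.003, 1.601]
wrist_force: [0.1, -0.2, 1.0]
finger_gap: 51.6
```

Call:
arm_command(deltas=[{"xyz":[0,0,0],"turn":[0,0,0]},{"xyz":[0,0,0],"turn":[0,0,0]}])

```text
clock: 13.2
eef_pos: [468.9, -187.5, 54.1]
eef_rot: [3.139, 0.002, 1.601]
wrist_force: [0.0, -0.4, 0.3]
finger_gap: 51.5
```

```bash
python3 - <<'E'
from h import *
s=camera("side");t=camera("top")
crop(s["color"],345,170,425,230,10,"pics/p1.png")
crop(t["color"],340,210,460,310,6,"pics/p2.png")
st=read_state();e=st["eef_pos"];print(e,st["eef_rot"],st["finger_gap"])
for k in (-26,26):
  for dz in(15,20,25): print(k,dz,((proj(s,e+[k,0,dz])[0]-[345,170]+.5)*10).round())
E
```

```text
[ 468.54475321 -187.32862177   53.4439688 ] [3.13937767e+00 1.17439813e-03 1.60088428e+00] 51.592724817123184
-26 15 [479. 503.]
-26 20 [481. 491.]
-26 25 [482. 479.]
26 15 [358. 419.]
26 20 [359. 407.]
26 25 [360. 395.]
```

View pics/p1.png

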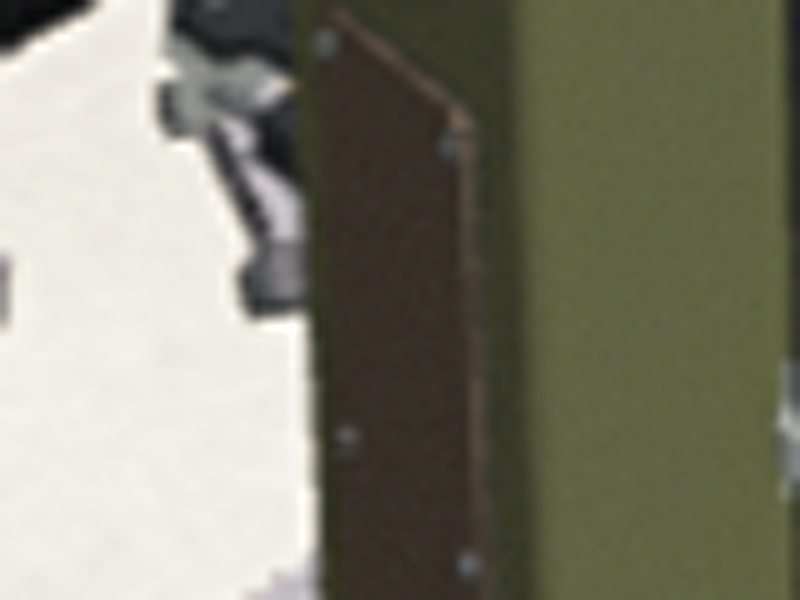

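View pics/p2.png

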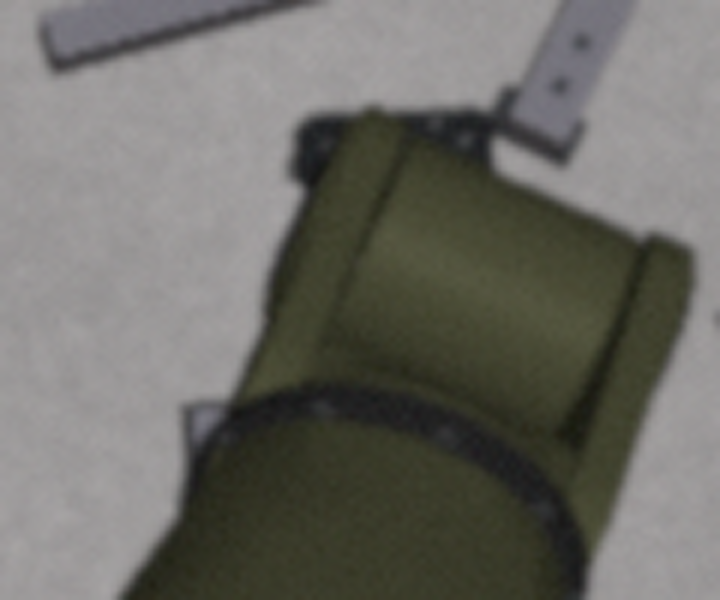

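Call:
arm_command(deltas=[{"xyz":[0,0,-0.015],"turn":[0,0,0]},{"xyz":[0,0,-0.015],"turn":[0,0,0]},{"xyz":[0,0,-0.01],"turn":[0,0,0]},{"xyz":[0,0,-0.007],"turn":[0,0,0]},{"xyz":[0,0,-0.003],"turn":[0,0,0]},{"xyz":[0,0,0],"turn":[0,0,0]},{"xyz":[0,0,0],"turn":[0,0,0]}])

```text
clock: 14.18
eef_pos: [468.0, -187.1, 2.3]
eef_rot: [3.141, 0.0, 1.601]
wrist_force: [-0.4, -0.2, -0.2]
finger_gap: 51.7
```

Call:
arm_command(deltas=[{"xyz":[0,0,-0.004],"turn":[0,0,0]},{"xyz":[0,0,-0.004],"turn":[0,0,0]},{"xyz":[0,0,-0.003],"turn":[0,0,0]},{"xyz":[0,0,0],"turn":[0,0,0]},{"xyz":[0,0,0],"turn":[0,0,0]}])

```text
clock: 14.8
eef_pos: [467.9, -187.0, -9.0]
eef_rot: [3.142, -0.0, 1.601]
wrist_force: [-0.1, 0.4, 0.1]
finger_gap: 51.8
```

Call:
arm_command(deltas=[{"xyz":[0,0,0],"turn":[0,0,0]},{"xyz":[0,0,0],"turn":[0,0,0]},{"xyz":[0,0,0],"turn":[0,0,0]},{"xyz":[0,0,0],"turn":[0,0,0]},{"xyz":[0,0,0],"turn":[0,0,0]},{"xyz":[0,0,0],"turn":[0,0,0]}], gripper=1.0, force=50)

```text
clock: 15.55
eef_pos: [468.0, -187.1, -8.9]
eef_rot: [3.141, 0.0, 1.601]
wrist_force: [2.5, 0.3, 0.3]
finger_gap: 24.8
```

```bash
python3 -c "
from h import *
s=read_state();print(s['eef_pos'],s['eef_rot'],s['wrist_force'],s['moment'],s['finger_gap'])"
```

```text
[ 468.03701797 -187.09710221   -8.94244075] [3.14114254e+00 1.98261575e-04 1.60075068e+00] [2.54515388 0.32017334 0.26467408] [-0.03296728 -0.39640895 -0.09422774] 24.808927283163765
```

Call:
arm_command(deltas=[{"xyz":[0,0,0.005],"turn":[0,0,0]},{"xyz":[0,0,0.01],"turn":[0,0,0]},{"xyz":[0,0,0.02],"turn":[0,0,0]},{"xyz":[0,0,0.025],"turn":[0,0,0]},{"xyz":[0,0,0.03],"turn":[0,0,0]},{"xyz":[0,0,0.03],"turn":[0,0,0]},{"xyz":[0,0,0.03],"turn":[0,0,0]},{"xyz":[0,0,0.025],"turn":[0,0,0]},{"xyz":[0,0,0.015],"turn":[0,0,0]},{"xyz":[0,0,0.01],"turn":[0,0,0]},{"xyz":[0,0,0],"turn":[0,0,0]},{"xyz":[0,0,0],"turn":[0,0,0]}])

```text
clock: 17.05
eef_pos: [467.5, -186.9, 190.1]
eef_rot: [-3.14, -0.001, 1.601]
wrist_force: [0.1, 0.1, -5.7]
finger_gap: 24.9
```

```bash
python3 - <<'E'
from h import *
s=camera("side");t=camera("top")
cv2.imwrite("pics/q1.png",s["color"][:,:,::-1])
crop(t["color"],310,180,510,330,4,"pics/q2.png")
st=read_state();print(st["eef_pos"],st["eef_rot"],st["finger_gap"],st["wrist_force"],st["moment"])
E
```

```text
[ 467.57602098 -186.87499672  190.19150517] [-3.14039998e+00 -6.26253878e-04  1.60080743e+00] 24.661317522092773 [ 0.22023164 -0.2384461  -4.89607   ] [-0.07151685 -0.09931697 -0.00143461]
```

View pics/q1.png

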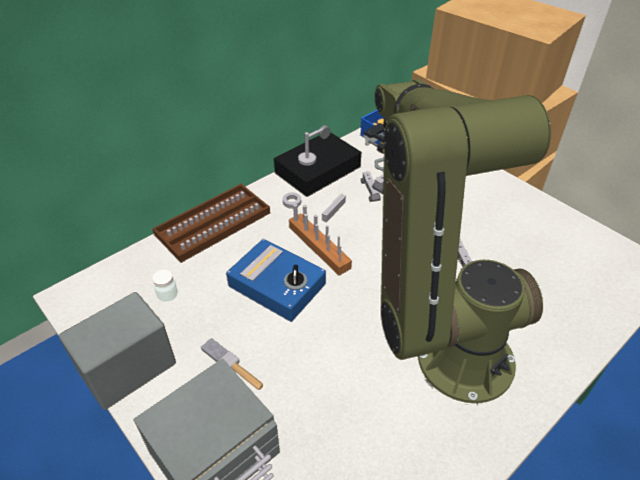

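View pics/q2.png

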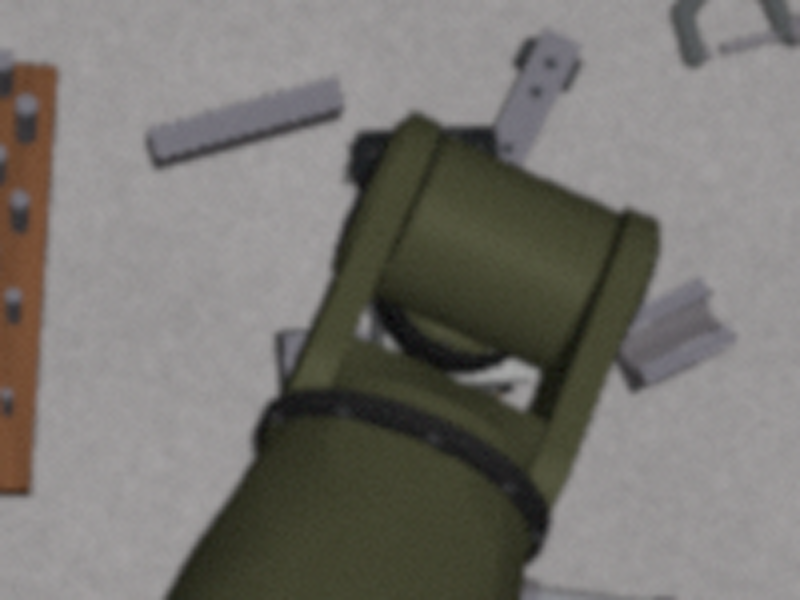

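Call:
arm_command(deltas=[{"xyz":[0.0043,0.0187,0],"turn":[0,0,0.0097]},{"xyz":[0.0087,0.0375,0],"turn":[0,0,0.0193]},{"xyz":[0.0087,0.0375,0],"turn":[0,0,0.0193]},{"xyz":[0.0087,0.0375,0],"turn":[0,0,0.0193]},{"xyz":[0.0087,0.0375,0],"turn":[0,0,0.0193]},{"xyz":[0.0087,0.0375,0],"turn":[0,0,0.0193]},{"xyz":[0.0087,0.0375,0],"turn":[0,0,0.0193]},{"xyz":[0.0087,0.0375,0],"turn":[0,0,0.0193]},{"xyz":[0.0087,0.0375,0],"turn":[0,0,0.0193]},{"xyz":[0.0087,0.0375,0],"turn":[0,0,0.0193]},{"xyz":[0.0087,0.0375,0],"turn":[0,0,0.0193]},{"xyz":[0.0043,0.0187,0],"turn":[0,0,0.0097]}])

```text
clock: 18.65
eef_pos: [562.9, 227.9, 190.3]
eef_rot: [-3.141, -0.0, 1.816]
wrist_force: [-0.6, -0.1, -5.3]
finger_gap: 24.7
```

Call:
arm_command(deltas=[{"xyz":[0,0,-0.02],"turn":[0,0,0]},{"xyz":[0,0,-0.03],"turn":[0,0,0]},{"xyz":[0,0,-0.02],"turn":[0,0,0]},{"xyz":[0,0,-0.01],"turn":[0,0,0]},{"xyz":[0,0,0],"turn":[0,0,0]},{"xyz":[0,0,0],"turn":[0,0,0]},{"xyz":[0,0,0],"turn":[0,0,0]}])

```text
clock: 19.52
eef_pos: [563.8, 225.5, 111.8]
eef_rot: [3.14, -0.0, 1.813]
wrist_force: [0.0, -0.5, -4.8]
finger_gap: 24.5
```

```bash
python3 - <<'E'
from h import *
s=camera("side");t=camera("top")
crop(s["color"],215,190,335,280,6.5,"pics/r1.png")
crop(t["color"],160,150,320,270,5,"pics/r2.png")
st=read_state();print(st["eef_pos"],st["eef_rot"],st["finger_gap"],st["wrist_force"],st["moment"])
E
```

```text
[563.60611681 225.43398062 111.46114461] [ 3.14086259e+00 -6.50887924e-05  1.81314843e+00] 24.68170901528656 [-0.03483107 -0.32141965 -4.85183136] [-0.03635933 -0.11035393  0.01660915]
```

View pics/r1.png

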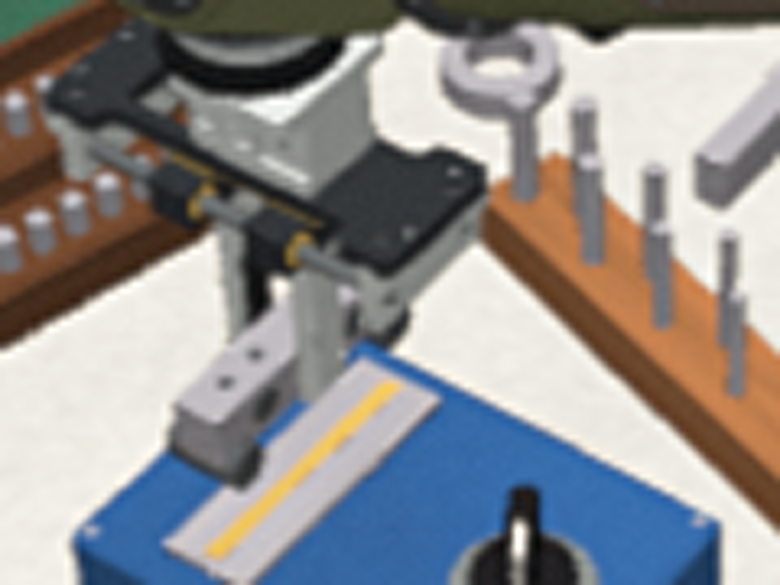

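View pics/r2.png

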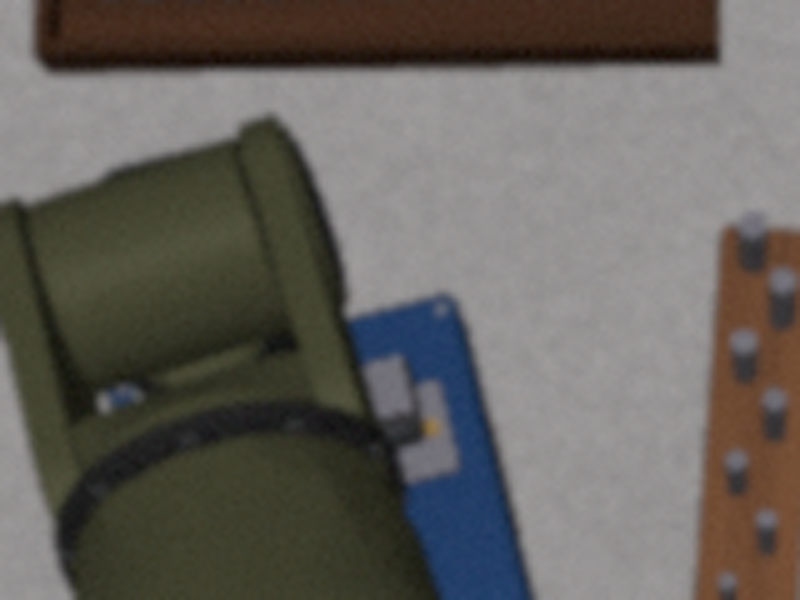

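```bash
cat > chk.py <<'E'
from h import *
def chk(s,x0,y0,k,c,ztop):
    a=np.radians(13.9);x=np.array([np.cos(a),np.sin(a),0]);y=np.array([-np.sin(a),np.cos(a),0])
    c=np.array([c[0],c[1],0])
    for n,i,j,z in [("hole40",0,40.3,ztop),("hole20",0,20.3,ztop),("topA",-12.5,60,ztop),("topB",12.5,60,ztop),("roll bottom",-18.5,50,ztop-42)]:
        print(n,((proj(s,c+i*x+j*y+[0,0,z])[0]-[x0,y0]+.5)*k).round())
E
python3 - <<'E'
from chk import *
s=camera("side");chk(s,215,190,6.5,(563.6,225.4),162.4)
t=camera("top");chk(t,160,150,5,(563.6,225.4),162.4)
crop(s["color"],235,235,265,270,20,"pics/r3.png")
print((np.array(proj(s,[563,225,76])[0])))
chk(s,235,235,20,(563.6,225.4),162.4)
E
```

```text
hole40 [226. 383.]
hole20 [257. 355.]
topA [219. 424.]
topB [171. 399.]
roll bottom [254. 486.]
hole40 [185. 441.]
hole20 [230. 430.]
topA [147. 479.]
topB [135. 425.]
roll bottom [191. 506.]
[261.42731378 261.56742608]
hole40 [296. 280.]
hole20 [391. 193.]
topA [273. 406.]
topB [127. 329.]
roll bottom [383. 595.]
```

View pics/r3.png

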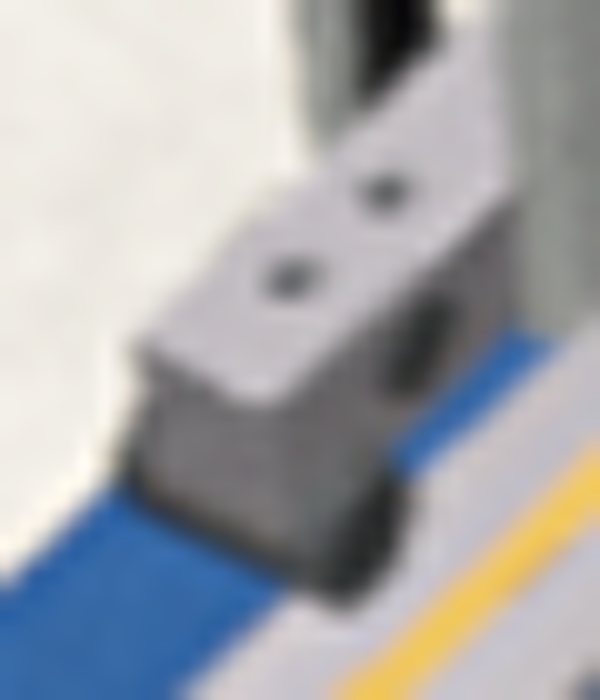

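The hole and edge pixels match the predicted bar pose to under 0.5 px: level, with its underside at about 120 mm. So I lower 36 mm, gently.

Call:
arm_command(deltas=[{"xyz":[-0.0005,0,-0.008],"turn":[0,0,0]},{"xyz":[0,0,-0.01],"turn":[0,0,0]},{"xyz":[0,0,-0.008],"turn":[0,0,0]},{"xyz":[0,0,-0.004],"turn":[0,0,0]},{"xyz":[0,0,-0.003],"turn":[0,0,0]},{"xyz":[0,0,-0.002],"turn":[0,0,0]},{"xyz":[0,0,-0.001],"turn":[0,0,0]},{"xyz":[0,0,0],"turn":[0,0,0]},{"xyz":[0,0,0],"turn":[0,0,0]},{"xyz":[0,0,0],"turn":[0,0,0]}])

```text
clock: 20.98
eef_pos: [563.0, 225.4, 75.0]
eef_rot: [3.141, -0.0, 1.813]
wrist_force: [-0.2, -0.2, -6.0]
finger_gap: 24.7
```

```bash
python3 - <<'E'
from chk import *
s=camera("side");t=camera("top");st=read_state();e=st["eef_pos"]
print(e,st["eef_rot"],st["finger_gap"],st["wrist_force"],st["moment"])
crop(s["color"],230,235,270,275,15,"pics/u1.png");chk(s,230,235,15,e,e[2]+8.9+42)
crop(s["color"],215,170,375,290,5,"pics/u3.png")
crop(t["color"],160,150,320,270,5,"pics/u2.png")
cv2.imwrite("pics/u4.png",t["color"][:,:,::-1])
E
```

```text
[562.97203694 225.37287815  74.99841489] [ 3.14150134e+00 -7.55197412e-06  1.81315931e+00] 24.430446525440722 [ 0.62670781  0.41039351 -4.93625434] [-0.02922601 -0.07491192 -0.03501758]
hole40 [317. 353.]
hole20 [387. 287.]
topA [300. 447.]
topB [193. 390.]
roll bottom [381. 584.]
```

View pics/u1.png

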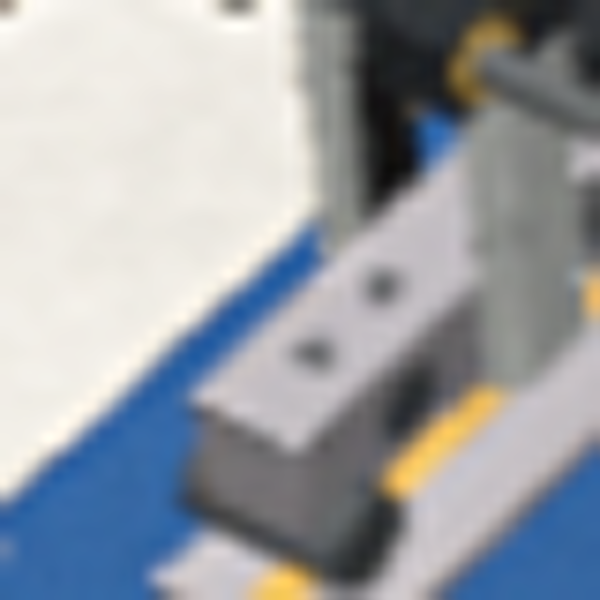

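View pics/u3.png

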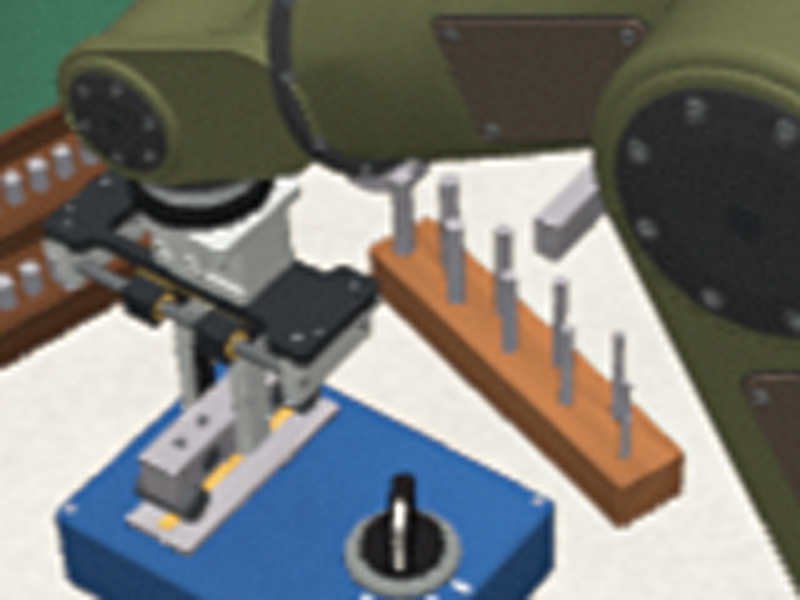

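View pics/u4.png

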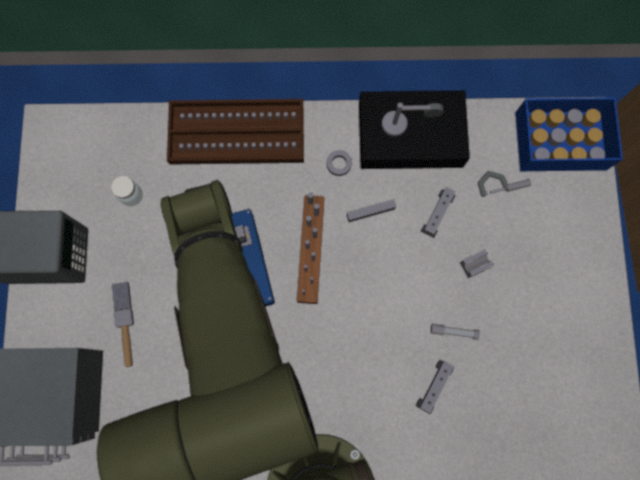

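The bar hovers over the plate, level and aligned, and its pixels match the prediction for an underside about 8 mm above the plate. Everything else is where it was. Handing in.

```bash
python3 -c "
from cell import *
print(sign_off())"
```

```text
the job is handed in; nothing more can be done
None
```

The selector is at two dots with the knob released. The sine bar is held level and lengthwise about 8 mm above the middle of the pole plate. I handed the job in at about 21 s on the robot's clock.

- **First try at the knob:** it missed. The reported TCP height is about 30 mm lower than the real one, and the fingers closed on air above the knob. I measured the offset in the pictures and corrected for it. The second grip closed at 13.5 mm on the 14 mm grip, and the pointer stayed at two dots after release and lift.
- **Sine bar:** I took the leftmost of the three that look alike, with the grip closing at 24.8 mm. I carried it over the stand with its underside about 200 mm above the bench, against 110 mm pin tops.
- **Last checks:** hole and edge pixels matched the predicted level pose to under 1 px, which puts the underside about 84 mm above the bench, against the plate face at 76 mm. Wrist force was about 5 N, the bar's weight alone, and the other objects looked unmoved in the last top view.
- **Disagreement:** the two cameras placed the plate centre about 2 mm apart, so I aimed between them.

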